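Take the pointed lure head out of the pocket tray for varnishing

TASK

At the lure-making bench, pluck the pointed wooden lure head out of its pocket in the grey tray and stand it, point up, in the round steel dish, ready for varnishing. Leave the flat-topped and the round-topped heads in their pockets.

Things in the scene. Friction and masses are not known exactly. Their poses are not given: they have to be found in the camera images.
- pointed: Pointed lure head, pale turned wood, 11 to 20 g: round shank 24 mm in diameter from the flat foot up to 28 mm, then a cone to a blunt tip, 46 mm tall in all. Origin: centre of its foot; z up its axis. It stands loosely in a 10 mm deep pocket of a grey tray 16 mm thick fixed on the bench; pocket floor 6 mm above the bench, so 36 mm stands proud, the lowest 18 mm of it straight shank.
- flat: Flat-topped head, same wood: a cylinder 24 mm in diameter, 32 mm tall. Origin: centre of its foot; z up. It stays in its pocket. The tray (196 x 70 mm) has three pockets 27 mm wide, 62 mm apart in one straight row along its middle; the three heads fill them in any order, and the row may be turned. Across the row both sides are free for fingers.
- dome: Short round-topped head, same wood: 24 mm in diameter, 26 mm tall with a domed top. Origin: centre of its foot; z up. It stays in its pocket in the same row of the tray.
- dish: Round, low, flat-floored steel dish, fixed on the bench: 100 mm across outside, 92 mm inside, 14 mm high, floor 4 mm thick. Origin: centre of its underside, on the bench; z up.
Mind the look-alikes: they are no part of the job. Leave any orange or pink look-alike of the pointed alone.

How it is judged (in metres and radians):
On the way:
1. the pointed head is lifted out of its pocket, clear of the tray (height (world z) of pointed above 0.03 m), for 0.1 s.
At the end, for the whole second after the job is handed in: The pointed head stands still on the dish floor, axis within 37 mm of the dish centre (anywhere inside the wall), foot under 10 mm above the dish underside, point up within 0.2 rad; the other two heads are within 20 mm of their starts (horizontal distance between pointed and dish below 0.037 m and z of pointed in the frame of dish between 0 and 0.01 m and angle between pointed's own z axis and vertical below 0.2 rad and linear speed of pointed below 0.02 m/s and distance of each of flat, dome from where it was at the start of the episode below 0.02 m); the robot touches nothing.
It fails at once if the flat-topped or the round-topped head is moved more than 20 mm (taken from its pocket) (distance of any of flat, dome from where it was at the start of the episode above 0.02 m).
It also fails if it takes over 43 s, if anything falls off the work surface, if the arm or the gripper's body presses on something with over 40 N, if the wrist force passes 120 N, or if a joint passes its speed limit or range.

ROBOT

A 6-joint arm with a two-finger parallel gripper is mounted at the origin on the work surface. World frame = base frame: x ahead of the robot, y to its left, z up, the work surface at z = 0. Lengths are in mm, angles in rad, forces in N, time in s.
With the tool pointing down it reaches from about 350 to 875 mm from the base axis. Payload 4.2 kg.
Tool frame: the origin (TCP) lies on the centre line of the jaws, within the pads' length; the fingertips stand 19 mm ahead of it and the grasp point (between the pads) is the TCP (bot.finger_overhang is the distance from the TCP to the fingertips, in mm); z points along the fingers, x is the direction in which the jaws open and shut, and the axes are right-handed (so a half turn about z gives the same grasp; the last joint's range is limited). The gripper opens to 87 mm and grips with 3 to 60 N. Pads are 19 mm wide; open, the fingers measure 117 mm over their backs; the gripper's body (75 mm by 190 mm) begins 51 mm behind the grasp point.
Start: joints at [-1.077, 0.385, 0.008, 0, -1.194, -0.259], TCP at [145.423, -607.825, 204.75] pointing down, gripper open.
Joint ranges: [-3.14, 3.14], [-1.21, 2.06], [-1.07, 1.41], [-3.16, 2.05], [-2.99, -0.16], [-3.1, 3.1]. Speed limits (rad/s): [2.79, 2.79, 3.14, 3.14, 3.14, 3.14].

INTERFACE

Orientations are given as a 3x3 rotation matrix whose columns are the frame's x, y, z axes.
In Python, from station import bot gives the robot as it stands.
- The arm moves only by the shell command python3 -m pendant 'ROWS' [OPENING] [FORCE]. ROWS is JSON, a list of rows, each an object of numbers: "x", "y", "z": the shift along the tool's x, y, z each as a share of 0.6 m, from -1 to 1; "yaw": the turn about the tool's z as a share of 2 pi rad, from -1 to 1. A call has 1 to 10 rows; each row is the pose to reach, as a shift and turn from the pose measured when the call began, along the tool's axes at that moment, turning the shorter way round; what a row does not reach only later rows make up. A row lasts 1/12 s, in which the tool goes at most 41.7 mm and 7.16 degrees, less where a joint would pass 70% of its speed; a pose out of reach is approached as far as the arm can. A call with a number of a shift or a turn outside -1 to 1 is refused whole. A call with a gripper value outside its range is refused whole. OPENING is the closure, from 0 (fully open) to 1 (shut), set as the call begins (- or left out, the last holds). The fingers move at their own pace and stop on an object; FORCE is the grip in N (left out, the last holds). Time passes only in rows, so rows that repeat a pose let the fingers close. It gives the time, the measured TCP pose, the force and the opening at its end, in the units of the state.
- bot.get_obs(): the state, without advancing time (a new reading comes with each control period).
- bot.camera(name): name is "scene" or "top" or "wrist"; returns a dict with "color" (400x640x3 uint8, red, green, blue), "z_map" (400x640 float32, mm along the optical axis (not along the pixel's ray), 0 where there is no reading), "intrinsics" (3x3 intrinsics, pixels), "R" (3x3) and "t" (3): a world point X has camera coordinates R X + t; the wrist camera has in their place "mount" (4x4, takes a point from camera to tool coordinates, whose origin is the TCP and whose axes are the tool frame's). Camera axes: x right, y down, z forward; pixel columns grow to the right and rows downward; lengths in mm; the calibration is good to about 2 mm. A picture is of the moment at which its call begins: read the wrist's pose just before it.
- bot.job_done(): hands the job in, once; it reports no verdict.
The state is a dict: "clock": time; "q": joint angles; "qd": joint speeds; "joint_efforts": joint torques, N m; "ee_pos": TCP position; "tool_rot": TCP orientation; "force": force on the tool from outside, world axes, zero at the start; "torque": the same for the moment, N m; "gripper_width": opening from 0.0 (shut) to 1.0 (fully open).
Only numpy, scipy, OpenCV 4.12 (cv2) and the standard library are available. Lean on these libraries where they do the work, as an engineer would, in place of code of your own. Each camera call takes 0.05 s, during which the arm holds its last target. There are 200 camera calls.

## Working session

There is one attempt and no reset: what is moved stays moved. The work goes in short steps, Python scripts to look and compute and a shell command to move; the robot and the scene stay as the last step left them, time stands still between calls to the robot, and variables do not carry over. Pictures are saved under pics/ and viewed, about 8 in all and at most 12, crops included, and the job is handed in when it is done.

```bash
mkdir -p pics
python3 - <<'E'
from station import bot
import cv2,numpy as np
o=bot.get_obs();print(o)
for n in("scene","top"):
    c=bot.camera(n);cv2.imwrite(f"pics/{n}0.png",c["color"][:,:,::-1]);np.savez(f"{n}0.npz",**c)
    print(n,c["intrinsics"],c["R"],c["t"])
E
```

```text
{'clock': 0.0, 'q': array([-1.07741407e+00,  3.85600414e-01,  6.62628199e-03, -5.09406029e-04,
       -1.19400403e+00, -2.58634110e-01]), 'qd': array([-0.00177635, -0.0008622 ,  0.00206084, -0.0003266 ,  0.00140248,
       -0.00054354]), 'joint_efforts': array([-3.24520415e-04, -3.90664780e+01,  1.87406999e+01,  4.21973661e+00,
        1.11207756e-02, -1.96888382e-04]), 'ee_pos': array([ 145.26367065, -607.22297431,  203.63181325]), 'tool_rot': array([[-2.32414564e-01,  9.72616621e-01, -6.16131934e-04],
       [ 9.72614258e-01,  2.32415359e-01,  2.14591337e-03],
       [ 2.23034954e-03, -1.00517182e-04, -9.99997508e-01]]), 'force': array([-0.01577698, -0.57288821, -0.38258338]), 'torque': array([-0.05090946, -0.01995829,  0.02710588]), 'gripper_width': 0.9988340415546697}
scene [[509.67913395   0.         310.39097886]
 [  0.         509.67913395 195.58676724]
 [  0.           0.           1.        ]] [[ 0.12387073  0.99228394 -0.00534978]
 [ 0.722495   -0.09388486 -0.68497197]
 [-0.68018895  0.08098279 -0.72854977]] [ -89.75765657 -322.85338257 1178.72976433]
top [[484.89107386   0.         317.86380102]
 [  0.         484.89107386 202.58846972]
 [  0.           0.           1.        ]] [[ 0.016814   -0.99928469  0.03387341]
 [-0.99709315 -0.01927584 -0.07371352]
 [ 0.07431373 -0.03253552 -0.99670402]] [ -5.42004874 528.79976306 956.30231801]
```

View pics/top0.png

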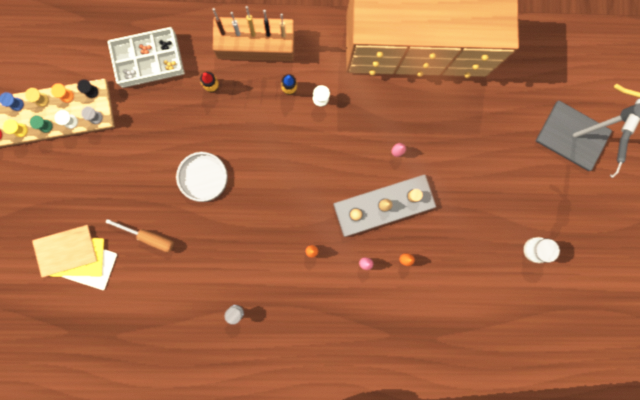

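View pics/scene0.png

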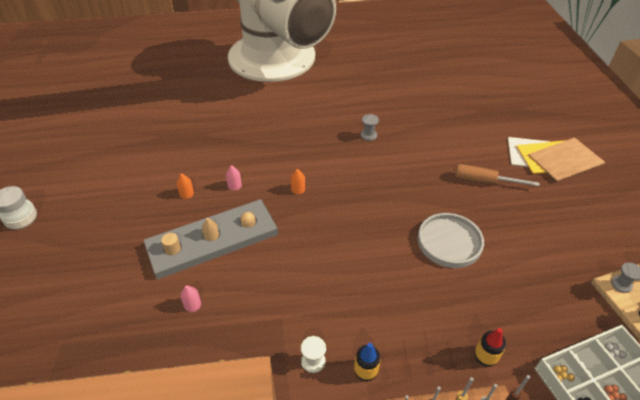

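The pointed head is in the middle pocket: top view (385,205), scene view (210,228). The flat head is at scene (171,243) and the dome at (248,219). The dish is at top (202,177). Next I'll measure their positions.

```bash
cat > h.py <<'E'
import numpy as np,cv2
def ray(c,uv,z):
    K,R,t=c["intrinsics"],c["R"],c["t"]
    d=R.T@np.linalg.solve(K,[uv[0],uv[1],1]);o=-R.T@t
    return o+d*(z-o[2])/d[2]
def blobs(m,box,amin):
    k=np.zeros_like(m);x0,y0,x1,y1=box;k[y0:y1,x0:x1]=m[y0:y1,x0:x1]
    cs,_=cv2.findContours(k,cv2.RETR_EXTERNAL,cv2.CHAIN_APPROX_NONE)
    return [q for q in cs if cv2.contourArea(q)>amin]
E
python3 - <<'E'
from h import *
T=np.load("top0.npz");S=np.load("scene0.npz")
for n,c,bt,bd in(("top",T,(320,165,450,245),(165,140,240,212)),("scene",S,(130,190,290,285),(405,205,495,275))):
    h=cv2.cvtColor(c["color"],cv2.COLOR_RGB2HSV)
    grey=((h[...,1]<70)&(h[...,2]>50)).astype(np.uint8)*255
    for nm,b,z in(("tray",bt,16),("dish",bd,14)):
        q=max(blobs(grey,b,100),key=cv2.contourArea);q=cv2.convexHull(q)
        P=np.array([ray(c,p[0],z)[:2] for p in q],np.float32)
        if nm=="tray": r=cv2.minAreaRect(P);print(n,nm,r,cv2.boxPoints(r).round(1).tolist())
        else: print(n,nm,cv2.fitEllipse(P))
    wood=((h[...,0]>9)&(h[...,0]<28)&(h[...,1]>60)&(h[...,2]>125)).astype(np.uint8)*255
    for q in blobs(wood,bt,30):
        x,y,w,hh=cv2.boundingRect(q);m=cv2.moments(q);u=(m['m10']/m['m00'],m['m01']/m['m00'])
        print(n,"wood",(x,y,w,hh),ray(c,u,25).round(1), "z-med", np.median(c["z_map"][y:y+hh,x:x+w]))
    col=((h[...,1]>120)&(h[...,2]>150)&((h[...,0]<8)|(h[...,0]>160))).astype(np.uint8)*255
    if n=="top":
        for q in blobs(col,(290,130,450,290),20):
            m=cv2.moments(q);print("look",ray(c,(m['m10']/m['m00'],m['m01']/m['m00']),25).round())
E
```

```text
top tray ((526.4821166992188, -131.22019958496094), (70.99925231933594, 197.61082458496094), 18.74660873413086) [[461.1000061035156, -49.099998474121094], [524.5999755859375, -236.1999969482422], [591.9000244140625, -213.39999389648438], [528.2999877929688, -26.200000762939453]]
top dish ((577.7069702148438, 239.60667419433594), (100.44889068603516, 102.10912322998047), 158.40292358398438)
top wood (390, 220, 36, 14) [ 482.4 -178.8   25. ] z-med 997.26465
top wood (350, 208, 13, 13) [507. -72.  25.] z-med 971.2316
top wood (378, 199, 15, 13) [ 526.8 -130.9   25. ] z-med 963.61334
top wood (320, 190, 37, 32) [530.8 -20.6  25. ] z-med 993.1403
top wood (407, 189, 16, 13) [ 547.3 -190.7   25. ] z-med 966.5572
top wood (428, 166, 22, 14) [ 594.3 -238.4   25. ] z-med 1007.8815
top wood (320, 165, 96, 30) [581.1 -81.6  25. ] z-med 1000.80444
look [409. -92.  25.]
scene tray ((532.6051025390625, -130.79345703125), (81.55318450927734, 196.48931884765625), 18.64286994934082) [[462.6000061035156, -50.70000076293945], [525.4000244140625, -236.89999389648438], [602.5999755859375, -210.8000030517578], [539.7999877929688, -24.700000762939453]]
scene dish ((583.0614624023438, 236.15463256835938), (100.79353332519531, 109.16172790527344), 56.11236572265625)
scene wood (130, 269, 20, 16) [ 601.6 -236.5   25. ] z-med 763.76355
scene wood (151, 249, 139, 36) [607.4 -86.8  25. ] z-med 769.33923
scene wood (255, 234, 35, 12) [559.7 -32.2  25. ] z-med 807.0918
scene wood (155, 228, 27, 27) [ 544.6 -191.1   25. ] z-med 775.88226
scene wood (130, 221, 64, 10) [ 508.6 -206.9   25. ] z-med 830.6975
scene wood (198, 214, 22, 27) [ 526.2 -131.9   25. ] z-med 792.2299
scene wood (240, 211, 17, 17) [512.9 -73.   25. ] z-med 808.0792
scene wood (130, 195, 36, 9) [ 451.5 -234.6   25. ] z-med 872.0681
scene wood (178, 190, 90, 15) [ 452.3 -142.2   25. ] z-med 872.5383
```

Pointed head is at about (526.5, -131.2), the row runs 18.75° off y, and the dish is at about (578, 239). I'll move above the head with jaws across the row: tool shift (374, 481) mm, yaw -95°.

```bash
python3 -m pendant '[{"x":0.624,"y":0.802,"yaw":-0.265},{"x":0.624,"y":0.802,"yaw":-0.265},{"x":0.624,"y":0.802,"yaw":-0.265},{"x":0.624,"y":0.802,"yaw":-0.265},{"x":0.624,"y":0.802,"yaw":-0.265},{"x":0.624,"y":0.802,"yaw":-0.265},{"x":0.624,"y":0.802,"yaw":-0.265},{"x":0.624,"y":0.802,"yaw":-0.265},{"x":0.624,"y":0.802,"yaw":-0.265},{"x":0.624,"y":0.802,"yaw":-0.265}]' 0.3 15
cat > d.py <<'E'
import sys,numpy as np
from station import bot
from h import *
def need(x,y,z,ang=None):
    o=bot.get_obs();R=o["tool_rot"];s=R.T@(np.array([x,y,z])-o["ee_pos"])/600
    a=np.arctan2(R[1,0],R[0,0])
    print("clock",o["clock"],"pos",o["ee_pos"].round(1),"share",s.round(4),"yaw",None if ang is None else round(-(((np.radians(ang)-a+np.pi)%(2*np.pi))-np.pi)/(2*np.pi),4),"q",o["q"].round(2),"F",o["force"].round(1))
if __name__=="__main__": need(*map(float,sys.argv[1:]))
E
python3 d.py 526.5 -131.2 150 198.75
```

```text
clock 0.1 pos [ 145.3 -607.3  203.8] share [0.6238 0.8024 0.0908] yaw -0.2647 q [-1.08  0.39  0.01 -0.   -1.19 -0.26] F [ 0.  -0.5 -0.4]invalid input at $[0]: expected keys x, y, z, yaw
```

```bash
python3 -m pendant '[{"x":0.624,"y":0.802,"z":0.05,"yaw":-0.265},{"x":0.624,"y":0.802,"z":0.05,"yaw":-0.265},{"x":0.624,"y":0.802,"z":0.05,"yaw":-0.265},{"x":0.624,"y":0.802,"z":0.05,"yaw":-0.265},{"x":0.624,"y":0.802,"z":0.05,"yaw":-0.265},{"x":0.624,"y":0.802,"z":0.05,"yaw":-0.265},{"x":0.624,"y":0.802,"z":0.05,"yaw":-0.265},{"x":0.624,"y":0.802,"z":0.05,"yaw":-0.265},{"x":0.624,"y":0.802,"z":0.05,"yaw":-0.265},{"x":0.624,"y":0.802,"z":0.05,"yaw":-0.265}]' 0.3 15
python3 d.py 526.5 -131.2 160 198.75
```

```text
clock: 0.93
ee_pos: [405.8, -280.7, 183.9]
tool_rot: [[-0.997, 0.08, -0.0], [0.08, 0.997, 0.002], [0.0, 0.002, -1.0]]
force: [1.2, -0.7, 0.7]
gripper_width: 0.702
clock 0.9333 pos [ 405.8 -280.7  183.9] share [-0.1807  0.2644  0.0402] yaw -0.0648 q [-0.28  0.18 -0.34 -0.   -1.06  0.2 ] F [ 1.2 -0.7  0.7]
```

```bash
python3 -m pendant '[{"x":-0.181,"y":0.264,"z":0.04,"yaw":-0.065},{"x":-0.181,"y":0.264,"z":0.04,"yaw":-0.065},{"x":-0.181,"y":0.264,"z":0.04,"yaw":-0.065},{"x":-0.181,"y":0.264,"z":0.04,"yaw":-0.065},{"x":-0.181,"y":0.264,"z":0.04,"yaw":-0.065},{"x":-0.181,"y":0.264,"z":0.04,"yaw":-0.065},{"x":-0.181,"y":0.264,"z":0.04,"yaw":-0.065},{"x":-0.181,"y":0.264,"z":0.04,"yaw":-0.065}]'
python3 d.py 526.5 -131.2 39 198.75
python3 - <<'E'
from h import *
from station import bot
o=bot.get_obs();c=bot.camera("wrist");cv2.imwrite("pics/w1.png",c["color"][:,:,::-1]);np.savez("w1.npz",pos=o["ee_pos"],rot=o["tool_rot"],**c)
print(c["mount"])
# project expected points
M=np.linalg.inv(c["mount"])
for P in((526.5,-131.2,52),(526.5,-131.2,16),(547,-190.7,38),(507,-72,32)):
    p=M[:3,:3]@(o["tool_rot"].T@(np.array(P)-o["ee_pos"]))+M[:3,3];u=c["intrinsics"]@p;print(P,(u[:2]/u[2]).round(1))
E
```

```text
clock: 1.6
ee_pos: [526.1, -131.5, 159.7]
tool_rot: [[-0.946, -0.323, -0.002], [-0.323, 0.946, 0.002], [0.001, 0.002, -1.0]]
force: [0.0, -0.9, 0.1]
gripper_width: 0.696
clock 1.6 pos [ 526.1 -131.5  159.7] share [-1.100e-03 -2.000e-04  2.011e-01] yaw 0.0002 q [ 0.05  0.28 -0.26 -0.   -1.03  0.28] F [ 0.  -0.9  0.1]
[[ 9.99999327e-01 -1.15902154e-03 -5.62487242e-05 -1.09802639e-02]
 [ 1.13724865e-03  9.69276473e-01  2.45971189e-01 -6.82855091e+01]
 [-2.30565342e-04 -2.45971088e-01  9.69277138e-01 -1.80706128e+02]
 [ 0.00000000e+00  0.00000000e+00  0.00000000e+00  1.00000000e+00]]
(526.5, -131.2, 52) [320.9 190.9]
(526.5, -131.2, 16) [320.9 183.6]
(547, -190.7, 38) [320.6 127.1]
(507, -72, 32) [320.4 240.2]
```

View pics/w1.png

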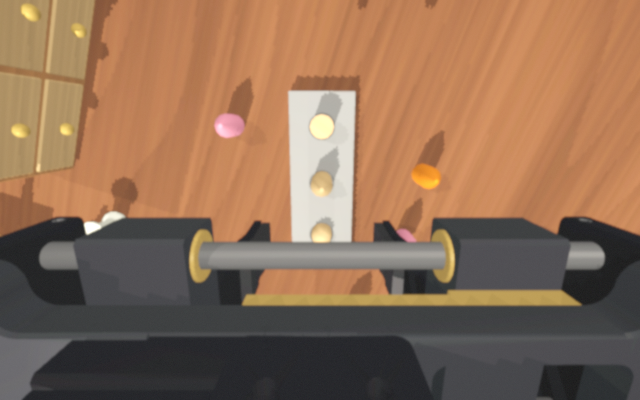

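Wrist view: the three heads sit at column 321, rows 127, 184 and 234. They're centred between the jaws and match the prediction. The sides are clear, so I'll descend to TCP z of about 39 and close.

```bash
python3 -m pendant '[{"x":-0.001,"y":0,"z":0.05,"yaw":0},{"x":-0.001,"y":0,"z":0.1,"yaw":0},{"x":-0.001,"y":0,"z":0.15,"yaw":0},{"x":-0.001,"y":0,"z":0.18,"yaw":0},{"x":-0.001,"y":0,"z":0.195,"yaw":0},{"x":-0.001,"y":0,"z":0.201,"yaw":0},{"x":-0.001,"y":0,"z":0.201,"yaw":0},{"x":-0.001,"y":0,"z":0.201,"yaw":0}]' 
python3 d.py 526.5 -131.2 39 198.75
```

```text
clock: 2.32
ee_pos: [527.2, -132.0, 40.6]
tool_rot: [[-0.947, -0.322, 0.001], [-0.322, 0.947, 0.002], [-0.002, 0.001, -1.0]]
force: [-0.4, 0.3, -0.2]
gripper_width: 0.698
clock 2.3167 pos [ 527.2 -132.    40.6] share [0.0007 0.0017 0.0027] yaw 0.0 q [ 0.05  0.43 -0.4  -0.   -0.74  0.28] F [-0.4  0.3 -0.2]
```

```bash
python3 -m pendant '[{"x":0,"y":0.001,"z":0.002,"yaw":0},{"x":0,"y":0.001,"z":0.002,"yaw":0},{"x":0,"y":0.001,"z":0.002,"yaw":0},{"x":0,"y":0.001,"z":0.002,"yaw":0},{"x":0,"y":0.001,"z":0.002,"yaw":0},{"x":0,"y":0.001,"z":0.002,"yaw":0},{"x":0,"y":0.001,"z":0.002,"yaw":0},{"x":0,"y":0.001,"z":0.002,"yaw":0},{"x":0,"y":0.001,"z":0.002,"yaw":0},{"x":0,"y":0.001,"z":0.002,"yaw":0}]' 1 15
python3 d.py 526.5 -131.2 120 198.75
```

```text
clock: 3.15
ee_pos: [527.1, -131.5, 39.4]
tool_rot: [[-0.947, -0.322, 0.001], [-0.322, 0.947, 0.002], [-0.002, 0.001, -1.0]]
force: [0.9, 0.4, -0.7]
gripper_width: 0.044
clock 3.15 pos [ 527.1 -131.5   39.4] share [ 0.0005  0.0009 -0.1344] yaw 0.0 q [ 0.05  0.43 -0.4  -0.   -0.74  0.28] F [ 0.9  0.4 -0.7]
```

The opening of 0.044 (4 mm) isn't the 24 mm shank, so I'll look before doing anything.

Run:
```python
from h import *
from station import bot
print(bot.get_obs()["gripper_width"])
a=bot.camera("scene")["color"][:,:,::-1];w=bot.camera("wrist")["color"][:,:,::-1]
cv2.imwrite("pics/m1.png",np.vstack([cv2.resize(a[150:310,100:340],(720,480),interpolation=cv2.INTER_CUBIC)]))
cv2.imwrite("pics/w2.png",w)
```

```text
0.044396935519949485
```

View pics/m1.png

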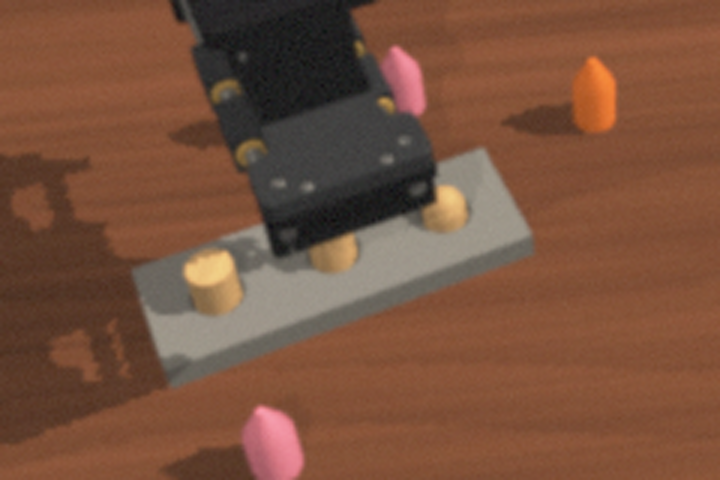

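View pics/w2.png

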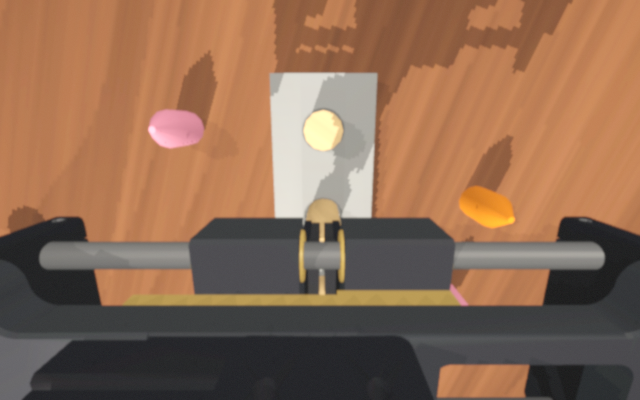

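Scene view: all three heads are still in their pockets, with the pointed one at crop (333,250). Wrist view: the pads are shut at about (322,250), beyond the head at (323,212). I'll check the geometry with wrist depth.

```bash
python3 - <<'E'
from h import *
from station import bot
def world(c,o,px):
    K=c["intrinsics"];z=c["z_map"][px[1]-1:px[1]+2,px[0]-1:px[0]+2];z=np.median(z)
    p=np.linalg.solve(K,[px[0],px[1],1])*z
    p=c["mount"][:3,:3]@p+c["mount"][:3,3]
    return (o["tool_rot"]@p+o["ee_pos"]).round(1),p.round(1)
o=bot.get_obs();c=bot.camera("wrist");np.savez("w2.npz",pos=o["ee_pos"],rot=o["tool_rot"],**c)
for n,px in dict(flat=(320,130),tray=(290,160),tray2=(355,200),head=(322,205),head2=(322,214),bench=(420,130),pl=(312,240),pr=(335,240),gap=(323,238),gap2=(323,275)).items(): print(n,*world(c,o,px))
w=dict(np.load("w1.npz"));ow=dict(ee_pos=w["pos"],tool_rot=w["rot"])
print("w1")
for n,px in dict(flat=(321,124),tray=(300,150),head=(321,184),head2=(321,190),head3=(321,178),dome=(321,232)).items(): print(n,*world(w,ow,px))
E
cat > x.py <<'E'
E
rm x.py
```

```text
flat [ 548.3 -191.2   38.4] [ -0.9 -63.4   0.9]
tray [ 561.5 -164.6   17.3] [-21.9 -42.5  22. ]
tray2 [ 508.5 -152.    16.7] [ 24.2 -13.5  22.6]
head [ 531.  -144.    28.5] [  0.3 -13.1  10.8]
head2 [ 530.1 -141.4   39.9] [  0.3 -10.3  -0.5]
bench [ 478.7 -213.7    0.8] [ 72.3 -62.3  38.4]
pl [ 535.1 -140.6   84.7] [ -4.8 -11.2 -45.4]
pr [ 524.9 -145.6   88.2] [  6.5 -12.7 -48.9]
gap [ 529.8 -142.    81.2] [  0.7 -10.8 -41.8]
gap2 [511.  -87.4  16.3] [ 1.1 46.8 23.2]
w1
flat [ 547.6 -193.7   38.1] [ -0.4 -66.1 121.4]
tray [ 560.5 -159.7   16.9] [-23.6 -38.2 142.6]
head [ 528.4 -137.2   47.8] [ -0.5  -6.4 111.8]
head2 [ 526.8 -132.3   52.8] [ -0.5  -1.3 106.9]
head3 [ 529.9 -141.5   39. ] [ -0.5 -11.  120.6]
dome [509.3 -80.9  30. ] [ -0.6  53.  129.8]
```

Run:
```python
from h import *
from station import bot
print(bot.finger_overhang,[a for a in dir(bot) if a[0]!='_'])
c=np.load("w2.npz");print(c["intrinsics"][0,0],bot.get_obs()["ee_pos"],bot.get_obs()["joint_efforts"].round(1))
cv2.imwrite("pics/w2z.png",cv2.resize(c["color"][190:300,270:380,::-1],(600,600),interpolation=cv2.INTER_CUBIC))
K=c["intrinsics"]
for v in range(196,300,4):
    r=[]
    for u in (308,314,318,323,328,333,338):
        p=np.linalg.solve(K,[u,v,1])*c["z_map"][v,u];p=c["mount"][:3,:3]@p+c["mount"][:3,3];r.append("%d,%d,%d"%tuple(p))
    print(v,*r)
```

```text
19.0 ['MotionError', 'camera', 'finger_overhang', 'get_obs', 'job_done']
291.50430991838647 [ 527.06075391 -131.47378769   39.38722746] [  0.  -36.1  13.7   3.1   0.1   0. ]
196 -9,-16,22 -5,-16,22 -2,-16,24 1,-16,21 4,-16,22 8,-16,21 11,-16,23
200 -9,-13,24 -5,-13,23 -2,-12,26 1,-13,23 4,-12,27 8,-13,22 11,-13,23
204 -9,-10,23 -5,-11,18 -2,-12,15 1,-13,11 4,-12,16 8,-9,24 11,-10,21
208 -10,-4,31 -5,-12,7 -2,-12,7 0,-13,3 4,-12,6 7,-10,11 12,-4,31
212 -9,-7,13 -4,-10,1 -2,-10,1 0,-11,0 4,-10,1 7,-10,3 12,-3,25
216 -9,-7,4 -4,-8,0 -2,-9,-1 0,-9,-2 4,-8,0 7,-8,1 11,-7,4
220 -7,-12,-18 -4,-6,-2 -2,-7,-4 0,-7,-4 4,-7,-4 6,-12,-19 10,-4,3
224 -7,-12,-26 -4,-11,-23 -2,-10,-20 0,-11,-22 3,-11,-21 6,-12,-26 9,-12,-26
228 -7,-12,-33 -4,-11,-28 -1,-11,-29 0,-11,-28 3,-11,-28 6,-12,-31 8,-12,-32
232 -7,-12,-38 -4,-11,-34 -1,-11,-35 0,-10,-33 3,-11,-34 5,-13,-39 4,-38,-103
236 -6,-12,-43 -3,-11,-41 -1,-11,-39 0,-11,-40 3,-11,-40 5,-12,-42 4,-36,-103
240 -6,-12,-48 -3,-10,-44 -1,-10,-44 0,-68,-180 3,-11,-46 5,-10,-44 4,-36,-104
244 -3,-34,-103 -2,-34,-103 -1,-34,-103 0,-34,-103 1,-34,-103 3,-34,-
[... 311 characters left out ...]
0,-105 1,-31,-107 3,-30,-105 4,-30,-106
264 -3,-29,-105 -2,-29,-106 -1,-30,-107 0,-29,-105 1,-29,-105 3,-29,-106 4,-29,-106
268 -3,-27,-104 -2,-27,-105 -1,-27,-105 0,-27,-104 1,-27,-105 3,-27,-105 4,-28,-107
272 -5,-8,-72 -3,-5,-67 -1,-5,-66 1,44,23 2,-6,-68 4,-5,-67 4,-27,-106
276 -5,-6,-72 -3,-3,-67 -1,-4,-68 1,48,24 2,-3,-67 4,-3,-67 4,-25,-105
280 -5,-6,-74 -3,-1,-67 -1,-2,-67 1,48,18 2,-1,-66 4,-1,-67 4,-25,-107
284 -5,-4,-75 -3,0,-67 -1,0,-68 1,50,15 2,0,-66 4,0,-67 5,-15,-92
288 -5,-2,-74 -3,2,-67 -1,1,-68 1,51,11 2,1,-68 4,1,-68 5,-14,-94
292 -5,0,-74 -3,3,-67 -1,3,-68 1,52,9 2,3,-68 4,3,-68 4,-24,-112
296 -3,-25,-115 -1,-25,-115 0,-25,-115 0,-25,-115 1,-25,-115 2,-25,-115 4,-25,-114
```

View pics/w2z.png

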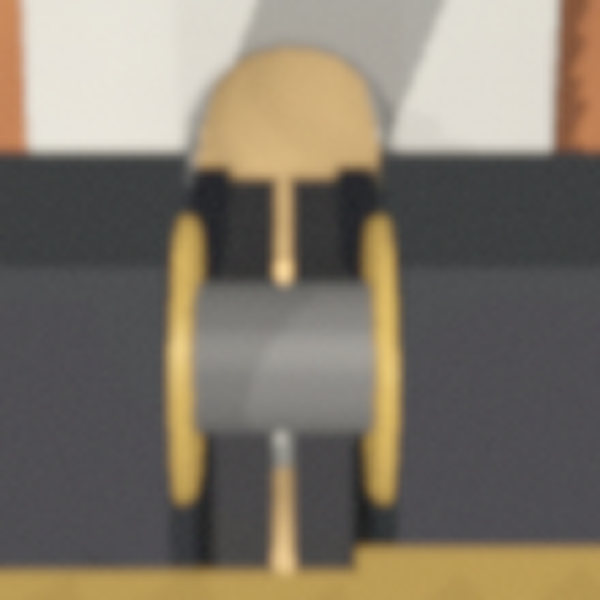

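Run:
```python
from h import *
for f in("w1.npz","w2.npz"):
    c=np.load(f);K=c["intrinsics"];v,u=np.mgrid[0:400,0:640]
    p=np.stack([(u-K[0,2])/K[0,0],(v-K[1,2])/K[1,1],np.ones_like(u)],-1)*c["z_map"][...,None]
    p=p@c["mount"][:3,:3].T+c["mount"][:3,3]
    dark=(c["color"].max(-1)<75)&(c["z_map"]>0)&(abs(p[...,0])<60)&(p[...,2]<60)&(abs(p[...,1])<25)
    q=p[dark]; print(f,len(q))
    for lo in range(-80,40,8):
        s=q[(q[:,2]>=lo)&(q[:,2]<lo+8)]
        if len(s): print(lo,len(s),np.percentile(s[:,0],[0,25,75,100]).round(),"y",s[:,1].min().round(),s[:,1].max().round())
```

```text
w1.npz 6080
-80 441 [-40. -35.  35.  40.] y -13.0 6.0
-72 465 [-36. -35. -30.  36.] y -9.0 9.0
-64 153 [-31. -31.  30.  31.] y -5.0 6.0
-56 50 [-39. -31.  31.  40.] y -13.0 6.0
-48 223 [-40. -35.  35.  39.] y -13.0 6.0
-40 226 [-38. -34.  33.  38.] y -13.0 -6.0
-32 229 [-38. -33.  33.  38.] y -13.0 -3.0
-24 51 [-38. -35.  34.  38.] y -13.0 -8.0
w2.npz 3322
-80 41 [-6. -6.  5.  6.] y -10.0 -1.0
-72 351 [-6. -4.  4.  6.] y -8.0 4.0
-56 2 [-7. -3.  3.  7.] y -13.0 -12.0
-48 119 [-7. -5.  5.  7.] y -13.0 -10.0
-40 135 [-9. -5.  5.  9.] y -14.0 -11.0
-32 139 [-9. -6.  5.  9.] y -13.0 -11.0
-24 36 [-9. -4.  5.  9.] y -13.0 -11.0
```

The depth data shows the fingertips ending at tool z of about -17 in both views, open and shut. The stated value is +19, so the pads closed just above the tip at world z of about 57. The head hasn't been touched. I'll reopen, lower 20 mm while watching the force, and re-measure the tips.

```bash
python3 -m pendant '[{"x":0,"y":0,"z":0,"yaw":0},{"x":0,"y":0,"z":0,"yaw":0},{"x":0,"y":0,"z":0,"yaw":0},{"x":0,"y":0,"z":0,"yaw":0},{"x":0,"y":0,"z":0,"yaw":0},{"x":0,"y":0,"z":0.01,"yaw":0},{"x":0,"y":0,"z":0.02,"yaw":0},{"x":0,"y":0,"z":0.033,"yaw":0},{"x":0,"y":0,"z":0.033,"yaw":0}]' 0.4 15
cat > tips.py <<'E'
from h import *
from station import bot
import sys
o=bot.get_obs();c=bot.camera("wrist");K=c["intrinsics"];v,u=np.mgrid[0:400,0:640]
p=np.stack([(u-K[0,2])/K[0,0],(v-K[1,2])/K[1,1],np.ones_like(u)],-1)*c["z_map"][...,None]
p=p@c["mount"][:3,:3].T+c["mount"][:3,3]; dz=c["z_map"]
sel=(dz>0)&(abs(p[...,0])<45)&(p[...,1]>-16)&(p[...,1]<16)&(p[...,2]<22)&(p[...,2]>-60)
q=p[sel];col=c["color"][sel].max(-1)
for n,m in(("dark",col<75),("light",col>=110)):
    s=q[m];print(n,len(s))
    if len(s):
        for lo in range(-60,22,6):
            t=s[(s[:,2]>=lo)&(s[:,2]<lo+6)]
            if len(t): print(lo,len(t),"x",np.percentile(t[:,0],[0,25,75,100]).round(),"y",t[:,1].min().round(),t[:,1].max().round())
print(o["ee_pos"],o["gripper_width"],o["force"].round(1))
if len(sys.argv)>1: cv2.imwrite(sys.argv[1],c["color"][:,:,::-1])
E
python3 tips.py pics/w3.png
```

```text
clock: 4.05
ee_pos: [525.5, -131.4, 17.5]
tool_rot: [[-0.947, -0.321, -0.003], [-0.321, 0.947, 0.002], [0.002, 0.003, -1.0]]
force: [-1.2, 0.0, 0.2]
gripper_width: 0.567
dark 778
-60 56 x [-25. -25.  25.  25.] y -2.0 7.0
-54 26 x [-34. -31.  29.  34.] y -13.0 5.0
-48 163 x [-34. -30.  30.  33.] y -13.0 7.0
-42 164 x [-33. -29.  29.  33.] y -13.0 -8.0
-36 168 x [-33. -28.  28.  33.] y -13.0 -5.0
-30 156 x [-33. -28.  27.  33.] y -13.0 -3.0
-24 45 x [-33. -28.  29.  32.] y -13.0 -11.0
light 3943
-60 12 x [-25. -25. -25. -25.] y 4.0 8.0
-54 7 x [-35. -35.   5.  35.] y -13.0 7.0
-48 27 x [-35. -25.  26.  35.] y -13.0 8.0
-42 13 x [-34. -33.  33.  33.] y -13.0 8.0
-36 43 x [-34.  -3.   1.  33.] y -13.0 -5.0
-30 254 x [-34.  -4.   3.  34.] y -13.0 -2.0
-24 488 x [-33.  -8.   7.  34.] y -14.0 0.0
-18 161 x [-30.  -7.   5.  25.] y -14.0 1.0
-12 98 x [-12.  -6.   5.  11.] y -14.0 -3.0
-6 318 x [-35. -20.  16.  34.] y -16.0 8.0
0 1975 x [-36. -21.  20.  34.] y -16.0 9.0
6 88 x [-14. -12.  11.  13.] y -14.0 2.0
12 454 x [-45. -42.  42.  45.] y -16.0 6.0
18 5 x [40. 43. 44. 45.] y -15.0 3.0
[ 525.45823132 -131.38314727   17.4663091 ] 0.5665236652757676 [-1.2  0.   0.2]
```

View pics/w3.png

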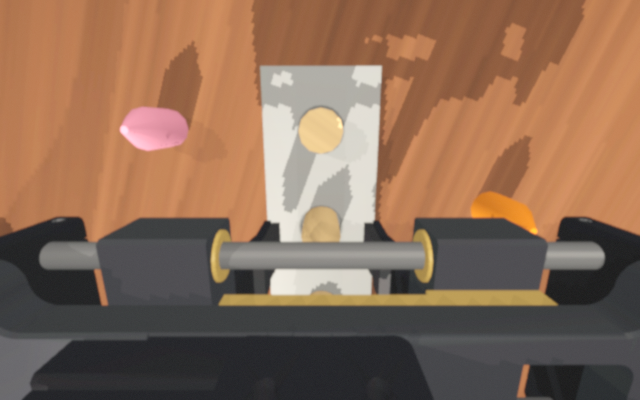

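The tool frame reads 17.5 mm with no contact, and the real tips (about -18) are near z 36, straddling the head. I'll lower another 14 mm.

```bash
python3 -m pendant '[{"x":0,"y":0,"z":0.008,"yaw":0},{"x":0,"y":0,"z":0.016,"yaw":0},{"x":0,"y":0,"z":0.024,"yaw":0},{"x":0,"y":0,"z":0.024,"yaw":0},{"x":0,"y":0,"z":0.024,"yaw":0}]' 
python3 tips.py | grep -v light | head -9; python3 d.py 526.5 -131.2 2
```

```text
clock: 4.52
ee_pos: [525.7, -131.5, 3.4]
tool_rot: [[-0.947, -0.321, -0.003], [-0.321, 0.947, 0.001], [0.002, 0.002, -1.0]]
force: [0.4, -0.3, 0.3]
gripper_width: 0.6
dark 789
-60 49 x [-26. -26.  26.  26.] y -2.0 5.0
-54 27 x [-35. -32.  33.  35.] y -13.0 5.0
-48 165 x [-35. -31.  31.  35.] y -13.0 6.0
-42 165 x [-34. -30.  29.  34.] y -13.0 -7.0
-36 166 x [-34. -29.  29.  34.] y -13.0 -5.0
-30 167 x [-34. -29.  29.  34.] y -13.0 -3.0
-24 50 x [-34. -28.  31.  34.] y -13.0 -8.0
-60 21 x [-26. -26.  26.  26.] y 4.0 8.0
clock 4.5667 pos [ 526.  -131.5    3.7] share [-0.0009  0.0001  0.0028] yaw None q [ 0.05  0.48 -0.43 -0.   -0.66  0.28] F [ 0.2 -0.6  0.7]
```

```bash
python3 -m pendant '[{"x":0,"y":0,"z":0.003,"yaw":0},{"x":0,"y":0,"z":0.005,"yaw":0},{"x":0,"y":0,"z":0.005,"yaw":0}]' 0.4 15 && python3 -m pendant '[{"x":0,"y":0,"z":0,"yaw":0},{"x":0,"y":0,"z":0,"yaw":0},{"x":0,"y":0,"z":0,"yaw":0},{"x":0,"y":0,"z":0,"yaw":0},{"x":0,"y":0,"z":0,"yaw":0},{"x":0,"y":0,"z":0,"yaw":0},{"x":0,"y":0,"z":0,"yaw":0},{"x":0,"y":0,"z":0,"yaw":0}]' 1 15
```

```text
clock: 4.82
ee_pos: [525.9, -131.4, 0.6]
tool_rot: [[-0.947, -0.321, -0.002], [-0.321, 0.947, 0.001], [0.002, 0.002, -1.0]]
force: [0.5, 0.5, -0.1]
gripper_width: 0.6
clock: 5.48
ee_pos: [525.9, -131.4, 0.6]
tool_rot: [[-0.947, -0.321, -0.002], [-0.321, 0.947, 0.001], [0.001, 0.002, -1.0]]
force: [0.3, -0.3, 0.2]
gripper_width: 0.265
```

Opening 0.265 (23 mm) means the shank is gripped. Lifting.

```bash
python3 -m pendant '[{"x":0,"y":0,"z":-0.01,"yaw":0},{"x":0,"y":0,"z":-0.03,"yaw":0},{"x":0,"y":0,"z":-0.06,"yaw":0},{"x":0,"y":0,"z":-0.1,"yaw":0},{"x":0,"y":0,"z":-0.15,"yaw":0},{"x":0,"y":0,"z":-0.15,"yaw":0},{"x":0,"y":0,"z":-0.15,"yaw":0}]'
python3 - <<'E'
from h import *
from station import bot
a=bot.camera("scene")["color"][:,:,::-1]
cv2.imwrite("pics/s2.png",cv2.resize(a[120:300,100:400],(750,450),interpolation=cv2.INTER_CUBIC))
E
python3 d.py 578 239 90.6 198.75
```

```text
clock: 6.07
ee_pos: [527.5, -131.5, 93.0]
tool_rot: [[-0.947, -0.322, 0.003], [-0.322, 0.947, 0.002], [-0.003, 0.001, -1.0]]
force: [-0.3, 0.4, 0.0]
gripper_width: 0.271
clock 6.1167 pos [ 526.2 -131.5   91.4] share [-0.2801  0.557   0.0025] yaw -0.0 q [ 0.05  0.36 -0.35 -0.   -0.87  0.28] F [-0.7  0.5 -2. ]
```

View pics/s2.png

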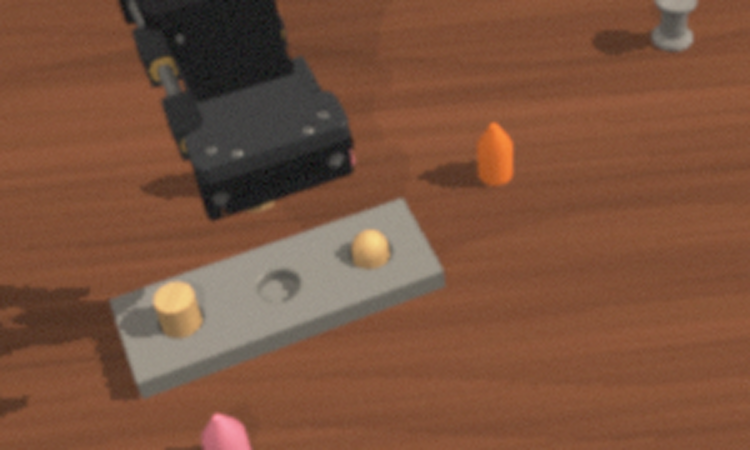

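The middle pocket (crop (278,287)) is empty, the flat and dome heads are in place, and the pointed head is held. Moving over the dish.

```bash
python3 -m pendant '[{"x":-0.028,"y":0.056,"z":0,"yaw":0},{"x":-0.056,"y":0.111,"z":0,"yaw":0},{"x":-0.084,"y":0.167,"z":0,"yaw":0},{"x":-0.112,"y":0.223,"z":0,"yaw":0},{"x":-0.14,"y":0.279,"z":0,"yaw":0},{"x":-0.168,"y":0.334,"z":0,"yaw":0},{"x":-0.196,"y":0.39,"z":0,"yaw":0},{"x":-0.224,"y":0.446,"z":0,"yaw":0},{"x":-0.252,"y":0.501,"z":0,"yaw":0},{"x":-0.28,"y":0.557,"z":0,"yaw":0}]'
python3 -m pendant '[{"x":0,"y":0,"z":0,"yaw":0},{"x":0,"y":0,"z":0,"yaw":0}]'
python3 tips.py pics/w4.png | tail -1; python3 d.py 578 239 1
```

```text
clock: 6.95
ee_pos: [576.9, 240.3, 90.5]
tool_rot: [[-0.947, -0.321, -0.003], [-0.321, 0.947, 0.0], [0.003, 0.001, -1.0]]
force: [0.2, -1.2, 0.1]
gripper_width: 0.267
clock: 7.12
ee_pos: [575.7, 241.8, 88.2]
tool_rot: [[-0.946, -0.324, -0.007], [-0.324, 0.946, -0.002], [0.007, 0.0, -1.0]]
force: [-0.6, 0.0, -0.2]
gripper_width: 0.268
[575.70968582 241.83468165  88.23189348] 0.26806783836220127 [-0.6  0.  -0.2]
clock 7.1667 pos [575.6 240.3  88.5] share [-0.0041 -0.0034  0.1458] yaw None q [ 0.65  0.49 -0.14 -0.   -0.95 -0.32] F [-0.4 -0.3 -0.7]
```

View pics/w4.png

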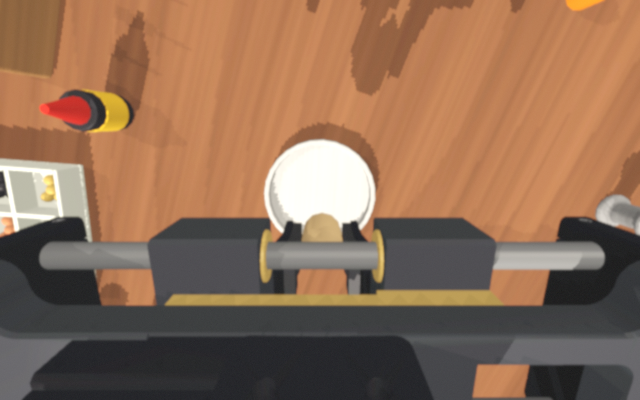

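The dish is centred under the tool at (320,190), and the head is upright between the pads at (322,228). Foot height is about ee z + 5.4, so the floor contact should come at ee z of about -1.4. Descending with a slow finish.

```bash
python3 -m pendant '[{"x":-0.004,"y":-0.003,"z":0.03,"yaw":0},{"x":-0.004,"y":-0.003,"z":0.07,"yaw":0},{"x":-0.004,"y":-0.003,"z":0.105,"yaw":0},{"x":-0.004,"y":-0.003,"z":0.125,"yaw":0},{"x":-0.004,"y":-0.003,"z":0.135,"yaw":0},{"x":-0.004,"y":-0.003,"z":0.14,"yaw":0},{"x":-0.004,"y":-0.003,"z":0.14,"yaw":0},{"x":-0.004,"y":-0.003,"z":0.14,"yaw":0}]'; python3 d.py 578 239 -1;python3 d.py 578 239 -1
```

```text
clock: 7.83
ee_pos: [578.6, 239.3, 5.5]
tool_rot: [[-0.947, -0.322, -0.005], [-0.322, 0.947, -0.001], [0.005, 0.001, -1.0]]
force: [-0.1, -0.3, -0.3]
gripper_width: 0.268
clock 7.8333 pos [578.6 239.3   5.5] share [ 0.0011 -0.0002  0.0108] yaw None q [ 0.65  0.59 -0.21 -0.   -0.78 -0.32] F [-0.1 -0.3 -0.3]
clock 7.8333 pos [578.6 239.3   5.5] share [ 0.0011 -0.0002  0.0108] yaw None q [ 0.65  0.59 -0.21 -0.   -0.78 -0.32] F [-0.1 -0.3 -0.3]
```

```bash
python3 -m pendant '[{"x":0,"y":0,"z":0.003,"yaw":0},{"x":0,"y":0,"z":0.006,"yaw":0},{"x":0,"y":0,"z":0.008,"yaw":0},{"x":0,"y":0,"z":0.008,"yaw":0}]'; python3 -m pendant '[{"x":0,"y":0,"z":0.001,"yaw":0},{"x":0,"y":0,"z":0.002,"yaw":0},{"x":0,"y":0,"z":0.002,"yaw":0}]'
```

```text
clock: 8.17
ee_pos: [578.5, 239.4, 0.8]
tool_rot: [[-0.947, -0.322, -0.005], [-0.322, 0.947, -0.001], [0.005, 0.001, -1.0]]
force: [-0.5, 0.1, 0.4]
gripper_width: 0.272
clock: 8.42
ee_pos: [578.5, 239.4, -0.5]
tool_rot: [[-0.947, -0.322, -0.005], [-0.322, 0.947, -0.001], [0.005, 0.001, -1.0]]
force: [-0.2, 0.4, -0.5]
gripper_width: 0.269
```

```bash
python3 -m pendant '[{"x":0,"y":0,"z":0.001,"yaw":0},{"x":0,"y":0,"z":0.002,"yaw":0},{"x":0,"y":0,"z":0.002,"yaw":0}]';  python3 -m pendant '[{"x":0,"y":0,"z":0,"yaw":0},{"x":0,"y":0,"z":0,"yaw":0},{"x":0,"y":0,"z":0,"yaw":0},{"x":0,"y":0,"z":0,"yaw":0},{"x":0,"y":0,"z":0,"yaw":0},{"x":0,"y":0,"z":0,"yaw":0}]' 0.4
```

```text
clock: 8.67
ee_pos: [578.5, 239.5, -1.3]
tool_rot: [[-0.947, -0.322, -0.005], [-0.322, 0.947, -0.001], [0.005, 0.001, -1.0]]
force: [-1.3, -0.2, 2.4]
gripper_width: 0.27
clock: 9.17
ee_pos: [578.5, 239.5, -1.4]
tool_rot: [[-0.947, -0.322, -0.005], [-0.322, 0.947, -0.001], [0.005, 0.001, -1.0]]
force: [-0.4, 0.4, -0.1]
gripper_width: 0.572
```

The floor contact showed as +2.4 N and the fingers are open. I'll raise straight up, move aside for the view, and check.

```bash
python3 -m pendant '[{"x":0,"y":0,"z":-0.02,"yaw":0},{"x":0,"y":0,"z":-0.06,"yaw":0},{"x":0,"y":0,"z":-0.12,"yaw":0},{"x":0,"y":0,"z":-0.18,"yaw":0},{"x":0,"y":0,"z":-0.25,"yaw":0},{"x":0,"y":-0.06,"z":-0.25,"yaw":0},{"x":0,"y":-0.12,"z":-0.25,"yaw":0},{"x":0,"y":-0.18,"z":-0.25,"yaw":0},{"x":0,"y":-0.24,"z":-0.25,"yaw":0},{"x":0,"y":-0.3,"z":-0.25,"yaw":0}]'
python3 -m pendant '[{"x":0,"y":-0.05,"z":0,"yaw":0},{"x":0,"y":-0.1,"z":0,"yaw":0},{"x":0,"y":-0.1,"z":0,"yaw":0},{"x":0,"y":-0.1,"z":0,"yaw":0}]'
python3 - <<'E'
from h import *
from station import bot
a=bot.camera("scene");t=bot.camera("top")
cv2.imwrite("pics/end.png",np.hstack([cv2.resize(a["color"][180:300,130:510,::-1],(760,240))]).copy())
A=cv2.resize(a["color"][180:300,120:520,::-1],(800,240));B=cv2.resize(t["color"][130:250,120:520,::-1],(800,240));cv2.imwrite("pics/end.png",np.vstack([A,B]))
for n,c,b in(("scene",a,(415,200,490,270)),("top",t,(170,145,235,210))):
    h=cv2.cvtColor(c["color"],cv2.COLOR_RGB2HSV)
    w=((h[...,0]>9)&(h[...,0]<28)&(h[...,1]>60)&(h[...,2]>110)).astype(np.uint8)*255
    for q in blobs(w,b,30):
        x,y,ww,hh=cv2.boundingRect(q);m=cv2.moments(q);print(n,(x,y,ww,hh),ray(c,(m['m10']/m['m00'],m['m01']/m['m00']),25).round(1))
print(bot.get_obs()["ee_pos"],bot.get_obs()["clock"])
E
```

```text
clock: 10.0
ee_pos: [637.6, 67.7, 149.8]
tool_rot: [[-0.946, -0.323, -0.004], [-0.323, 0.946, -0.001], [0.004, 0.001, -1.0]]
force: [0.3, 0.5, 1.2]
gripper_width: 0.603
clock: 10.33
ee_pos: [657.2, 9.3, 150.4]
tool_rot: [[-0.947, -0.32, -0.003], [-0.32, 0.947, -0.001], [0.003, 0.001, -1.0]]
force: [0.4, 0.7, -0.4]
gripper_width: 0.597
scene (442, 221, 19, 26) [583.5 235.9  25. ]
scene (415, 200, 75, 70) [564.6 254.8  25. ]
[656.83519242  11.36055904 150.30315459] 10.4333
```

View pics/end.png

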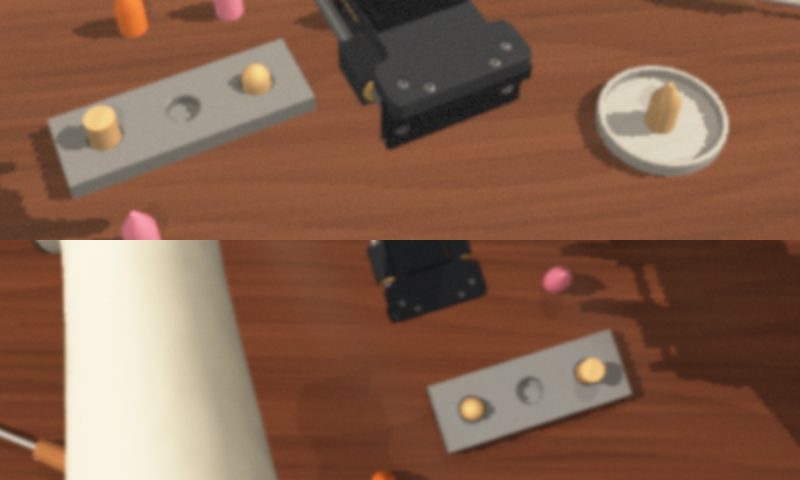

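The pointed head stands upright near the dish centre (scene crop (663,107)). The other two heads are in their pockets and the gripper is clear at z 150. Handing in.

```bash
python3 -c "
from station import bot
print(bot.get_obs()['qd'].round(3)); bot.job_done()"
```

```text
[ 0.021 -0.003 -0.004 -0.002  0.004  0.001]
the job is handed in; nothing more can be done
```

The pointed lure head now stands point up in the steel dish. I handed the job in at about 10.4 s on the robot's clock, and no verdict was reported.

- **First grasp missed:** The first close shut above the head without touching it. Depth images showed the fingertips end about 18 mm behind the TCP, while the stated figure is 19 mm ahead of it. I went roughly 38 mm lower and the second close gripped the shank at about 23 mm.
- **Placing:** I lifted the head out of the middle pocket, carried it to the dish and lowered it until I felt about 2.4 N of contact, then released and backed off.
- **Last checks:** The scene camera shows the head upright, about 6–7 mm from the dish centre by my measurement. The middle pocket is empty, the flat-topped and round-topped heads are still in their pockets, and the gripper is clear at 150 mm height.
- **Not confirmed:** The arm blocked the top camera's view of the dish, so the final placing rests on the scene camera alone. I judged the head upright by eye and did not measure its tilt. At hand-in the base joint still read 0.02 rad/s.

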